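# Clamp the casting mould in the ratchet press

## Robot

A 7-joint arm with a two-finger parallel gripper is mounted at the origin on the work surface. World frame = base frame: x ahead of the robot, y to its left, z up, the work surface at z = 0. Lengths are in m, angles in rad, forces in N, time in s.
With the tool pointing down it reaches from about 0.425 to 0.925 m from the base axis. Payload 6.8 kg.
Tool frame: the origin (TCP) lies at the very end of the fingers, on their centre line; the grasp point (between the pads) lies 19 mm behind it; z points along the fingers, y is the line along which they close (so a half turn about z gives the same grasp; the last joint's range is limited). The gripper opens to 85 mm and grips with 20 to 120 N. Pads are 22 mm wide; open, the fingers measure 114 mm over their backs; the gripper's body (76 mm by 85 mm) begins 54 mm behind the grasp point. The pads swing forward as they close: fully open they stand 13 mm farther back than shut.
Start: joints at [-1.416, 0.477, 0.022, 1.555, -0.011, 1.109, -0.083], TCP at [0.175, 0.652, 0.231] pointing down, gripper open.
Joint ranges: [-2.96, 2.96], [-0.34, 2.1], [-1.41, 1.46], [0.24, 2.44], [-1.37, 4.51], [0.17, 1.92], [-2.96, 2.96]. Speed limits (rad/s): [2.39, 2.39, 3.14, 3.14, 3.14, 3.14, 3.14].

## Interface

Orientations are given as a unit quaternion [w, x, y, z].
In Python, from station import bot gives the robot as it stands.
- The arm moves only by the tool jog_arm, never from a script. Its argument "motion" is a list of rows, each a list of 7 numbers: the turn, a rotation vector about the tool's x, y, z in rad, then the shift along the tool's x, y, z in mm, then the finger opening in mm, from 0 to 85.4. A call has 1 to 10 rows; each row is the pose to reach, as a shift and turn from the pose commanded when the call began, along the tool's axes at that moment; what a row does not reach only later rows make up. A row lasts 1/8 s, in which the tool goes at most 62.5 mm and 10.7 degrees, less where a joint would pass 70% of its speed; a pose out of reach is approached as far as the arm can. A call with a gripper value outside its range is refused whole. The fingers move at their own pace and stop on an object; "grip_force" is the grip in N (left out, the last holds). Time passes only in rows, so rows that repeat a pose let the fingers close. It gives the time, the measured TCP pose, the force, the opening and the grip force at its end, in the units of the state.
- bot.get_obs(): the state, without advancing time (a new reading comes with each control period).
- bot.read_camera(name): name is "scene" or "side" or "wrist"; returns a dict with "pixels" (420x560x3 uint8, red, green, blue), "camera_matrix" (3x3 intrinsics, pixels), "T" (4x4, takes a point from camera to world coordinates); the wrist camera has in their place "tool_from_camera" (4x4, takes a point from camera to tool coordinates, whose origin is the TCP and whose axes are the flange's). Camera axes: x right, y down, z forward; pixel columns grow to the right and rows downward; lengths in m; the calibration is good to about 2 mm. A picture is of the moment at which its call begins: read the wrist's pose just before it. There is no depth.
- bot.hand_in(): hands the job in; it is judged then, once.
Trained networks look in a picture, given as the dict that the camera call returned (one of the last four; its "shot" number tells which), for a name from the list of things; names that differ only in an ending like _2 or _b are one class to them, and where a whole thing is asked for, a point or a joint stands for the part that bears it (a point fixed in the world has none). Each returns a list of dicts, best first, with "score" (0 to 1); they miss things now and then, are a little off and sometimes report something else, mostly with a low value. They report only what shows in the picture. A call takes as long as a camera call.
- bot.spot_in(thing, picture): "xy" ([column, row] in pixels, amid what is visible of it).
- bot.tip_of(thing, picture): "xy" ([column, row] in pixels: a listed point, or the origin of a listed thing).
The state is a dict: "t": time; "q": joint angles; "joint_vel": joint speeds; "joint_torque": joint torques, N m; "eef_pos": TCP position; "tool_rot": TCP orientation; "contact_force": force on the tool from outside, world axes, zero at the start; "torque": the same for the moment, N m; "gripper_width": opening from 0.0 (shut) to 1.0 (fully open); "grasp_force": force on a finger pad.
Only numpy, scipy, OpenCV 4.12 (cv2) and the standard library are available. Lean on these libraries where they do the work, as an engineer would, in place of code of your own. Each camera call takes 0.05 s, during which the arm holds its last target. There are 200 camera calls.

## Task

The aluminium mould in the press that has the ratchet handle is not clamped yet, and the handle's pawl is still set to loosen. Flip the pawl's small brass thumb lever over to its clockwise side (seen from above), then swing the handle back and forth by its wooden knob until the screw has brought the platen fully down onto the mould. Then let go of the press.

Things in the scene. Friction and masses are not known exactly. Their poses are not given: they have to be found in the camera images.
- press: Ratchet press, fixed to the bench: grey base 130 x 160 x 15 mm, two posts, grey bridge (top 105 mm high), aluminium mould 75 x 85 x 30 mm on the base, steel platen above it. Origin: under the base, on the vertical screw axis; z up; -x points along the handle in mid swing. The other press, with a round handwheel and nothing in it, is not part of the job. All heights here are above the bench.
- handle (a joint): Handle angle a about the screw axis, rad: 0 = along the press's -x, positive = clockwise from above, stops at -0.65 and +0.65. Flat dark steel arm, 24 mm wide, top 118 mm high. The knob's axis lies at (-0.175 cos a, 0.175 sin a) m in the press frame. It stays where left; at the knob it takes 2 to 3 N when slipping back and 6 to 8 N when driving the screw.
- pawl (a joint): Rock of the brass pawl on the handle, rad, -0.32 to 0.32 (pivot 54 mm from the screw axis). Positive: thumb lever on the handle's clockwise side (from above); the handle then drives the screw clockwise (tightens) and slips freely back. Negative, as at the start: the reverse. It snaps over centre and stays at 0.17 to 0.32; 2 N on the lever flip it and the handle stays put.
- screw (a joint): Turn of the press screw, rad, positive = clockwise from above; lowers the platen 6.4 mm per rad. Starts between -0.1 and 0.4 with the platen 11 to 15 mm above the mould; at 2.2 the platen lies on the mould and the screw stops hard (keep under 25 N). A ratchet step is 0.39 rad (16 pins): a full swing brings 0.9 to 1.3 rad, so at least two swings are needed.
- knob (a point): Middle of the upright wooden knob at the handle's end: round, 22 mm in diameter, from 119 to 177 mm high, its axis 175 mm from the screw axis; this point is 155 mm high.
- thumb (a point): Point in the pawl's thumb lever, an upright brass tab 9 mm thick across its swing, 14 mm along the handle, 134 to 174 mm high; this point is 160 mm high and 45 mm from the pawl's pivot, towards the knob. It goes 28 mm sideways from one side to the other. Nothing near it rises above 142 mm but the screw head on the axis (146 mm) and the knob, 76 mm further out.

How it is judged:
By the outcome, as a careful person would: the job done as asked, in the order asked, and still so for the second after the job is handed in, with the robot touching nothing.
It also fails if it takes over 72 s, if anything falls off the work surface, if the arm or the gripper's body presses on something with over 40 N, if the wrist force passes 120 N, or if a joint passes its speed limit or range.

## Working session

There is one attempt and no reset: what is moved stays moved. The work goes in short steps, Python scripts to look and compute and a tool call to move; the robot and the scene stay as the last step left them, time stands still between calls to the robot, and variables do not carry over. Pictures are saved under pics/ and viewed, at most 10 in all, crops included, and the job is handed in when it is done.

Besides the shell and the picture viewer there is one more tool, called after "Emit:" as name([rows], argument=value, ...), one row to a line, values as JSON. jog_arm: Moves the arm, as the interface text tells. Its arguments: {"type":"object","properties":{"motion":{"type":"array"},"grip_force":{"type":"number"}},"required":["motion"]}

```bash
mkdir -p pics; cat > h.py <<'E'
import numpy as np, cv2
from scipy.spatial.transform import Rotation as R
from station import bot
def ray(p,xy,T):
    K=np.array(p["camera_matrix"]);d=np.linalg.inv(K)@[xy[0],xy[1],1]
    T=np.array(T);return T[:3,3],T[:3,:3]@d
def at_z(p,xy,z,T):
    o,d=ray(p,xy,T);return o+d*(z-o[2])/d[2]
def Tw(o,p):
    A=np.eye(4);A[:3,:3]=R.from_quat(np.roll(o["tool_rot"],-1)).as_matrix();A[:3,3]=o["eef_pos"]
    return A@np.array(p["tool_from_camera"])
def save(p,n): cv2.imwrite("pics/"+n+".png",cv2.cvtColor(p["pixels"],cv2.COLOR_RGB2BGR))
def loc(c):
    o=bot.get_obs();p=bot.read_camera(c);T=Tw(o,p) if c=="wrist" else p["T"];save(p,c+"_%d"%p["shot"])
    for t,z in (("press",0),("knob",.155),("thumb",.16)):
        for r in bot.tip_of(t,p)[:2]: print(c,t,round(r["score"],2),np.round(r["xy"]),np.round(at_z(p,r["xy"],z,T),4))
E
python3 - <<'E'
from h import *
print(bot.get_obs())
for c in("scene","side","wrist"): loc(c)
import glob;print(glob.glob("pics/*"))
E
```

```text
{'t': 0.0, 'q': array([-1.41612187,  0.47780085,  0.02236047,  1.5564519 , -0.01151411,
        1.10927807, -0.08304119]), 'joint_vel': array([ 0.00038165,  0.00080714, -0.00098777, -0.00032726,  0.00083867,
        0.00033377, -0.00120599]), 'joint_torque': array([-1.51179916e-04, -5.96462345e+01,  1.60774235e+00, -2.81192529e+01,
        1.25378167e-02,  9.33478499e-03, -3.80357719e-06]), 'eef_pos': array([0.17520878, 0.65125754, 0.23032542]), 'tool_rot': array([-5.31191440e-05,  1.30981882e-01,  9.91384349e-01, -9.03323816e-04]), 'contact_force': array([-0.15581133,  0.56502133, -0.19186922]), 'torque': array([-0.01150993, -0.01679845,  0.02132598]), 'grasp_force': 0.0, 'gripper_width': 0.9998963341222171}
scene press 0.81 [198. 219.] [0.627  0.1526 0.    ]
scene knob 0.64 [221. 276.] [0.4594 0.1285 0.155 ]
scene thumb 0.89 [214. 231.] [0.5391 0.1165 0.16  ]
side press 0.92 [340. 327.] [0.6373 0.1551 0.    ]
side knob 0.86 [387. 215.] [0.4574 0.136  0.155 ]
side thumb 0.62 [358. 256.] [0.5444 0.1212 0.16  ]
['pics/scene_1.png', 'pics/side_2.png', 'pics/wrist_3.png']
```

View pics/scene_1.png

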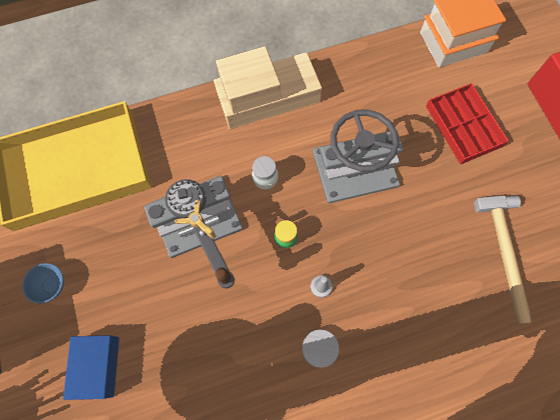

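View pics/side_2.png

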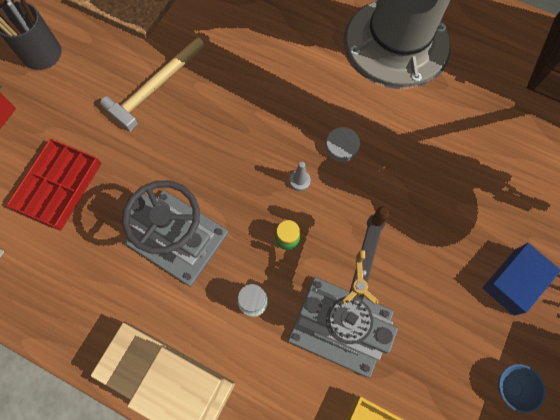

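Both pictures show the ratchet press: screw axis around (190,200) in the scene view, knob at (222,275), thumb lever on the fork towards the knob. The handwheel press is elsewhere. The network points are consistent: axis–knob distance is about 0.175 m.

```bash
python3 - <<'E'
from h import *
p=bot.read_camera("scene")
for n,c in (("scene",[(165,255),(241,232),(145,212)]),):
    print([np.round(at_z(p,x,.015,p["T"]),3) for x in c])
p=bot.read_camera("wrist");print(np.round(p["tool_from_camera"],3),np.round(p["camera_matrix"]))
o=bot.get_obs()
Rm=R.from_quat(np.roll(o["tool_rot"],-1))
print(Rm.inv().apply(np.array([.47,.12,.29])-o["eef_pos"])*1000)
E
```

```text
[array([0.57 , 0.235, 0.015]), array([0.566, 0.075, 0.015]), array([0.673, 0.253, 0.015])]
[[ 0.001 -0.96  -0.279  0.072]
 [ 1.     0.001  0.001  0.001]
 [-0.    -0.279  0.96  -0.143]
 [ 0.     0.     0.     1.   ]] [[316.   0. 275.]
 [  0. 316. 209.]
 [  0.   0.   1.]]
[-422.69393478 -437.02500362  -58.69402173]
```

```bash
python3 - <<'E'
import cv2
i=cv2.imread("pics/scene_1.png")[150:300,110:290]
cv2.imwrite("pics/c1.png",cv2.resize(i,(720,600),interpolation=cv2.INTER_CUBIC))
E
```

```text
(no output)
```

View pics/c1.png

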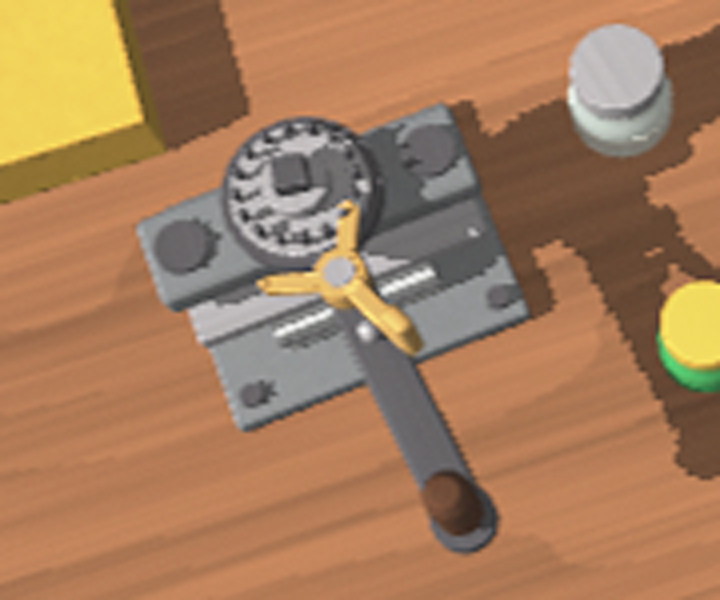

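The crop shows the handle, with the knob at crop (455,500). The thumb tab at crop (408,335) is on the counter-clockwise side, so the pawl is set to loosen. The base edge gives a press yaw of about -0.025, so a is about -0.15. Next I move above it and look with the wrist camera.

Emit:
jog_arm([
  [0,0,-0.1,-42,-43,-58,85],
  [0,0,-0.2,-85,-87,-58,85],
  [0,0,-0.3,-126,-130,-58,85],
  [0,0,-0.39,-170,-175,-58,40],
  [0,0,-0.39,-210,-217,-58,0],
  [0,0,-0.39,-252,-260,-58,0],
  [0,0,-0.39,-295,-305,-58,0],
  [0,0,-0.39,-338,-350,-58,0],
  [0,0,-0.39,-380,-393,-58,0],
  [0,0,-0.39,-420,-435,-58,0],
])

```text
t: 1.95
eef_pos: [0.4687, 0.1208, 0.2898]
tool_rot: [0.001, -0.064, 0.998, 0.0]
contact_force: [1.6, 0.3, -0.9]
gripper_width: -0.002
grasp_force: 0.0
```

Emit:
jog_arm([
  [0,0,0,0,0,0,0],
  [0,0,0,0,0,0,0],
  [0,0,0,0,0,0,0],
])

```text
t: 2.33
eef_pos: [0.4673, 0.1242, 0.2893]
tool_rot: [-0.0, -0.065, 0.998, 0.0]
contact_force: [-0.5, -0.5, 0.1]
gripper_width: 0.002
grasp_force: 0.0
```

```bash
python3 - <<'E'
from h import *
o=bot.get_obs();print(o["t"],o["eef_pos"],o["tool_rot"],o["gripper_width"],o["q"],o["contact_force"])
loc("wrist");loc("side");loc("scene")
E
ls pics
```

```text
2.325 [0.46733275 0.12421427 0.28926794] [-1.08084317e-04 -6.49331558e-02  9.97889588e-01  2.09227396e-04] 0.0020437644758103846 [-0.67949537  0.0947604   0.3154663   1.94398638 -0.0333349   1.10780103
  1.3502964 ] [-0.54925569 -0.49497603  0.10864534]
wrist knob 0.75 [278. 193.] [0.4614 0.1275 0.155 ]
wrist thumb 0.64 [278. 195.] [0.4622 0.1278 0.16  ]
side press 0.69 [337. 327.] [0.6387 0.1505 0.    ]
side knob 0.72 [386. 215.] [0.4592 0.1334 0.155 ]
side thumb 0.86 [362. 256.] [0.5421 0.1274 0.16  ]
c1.png
scene_1.png
scene_8.png
side_2.png
side_7.png
wrist_3.png
wrist_6.png
```

View pics/wrist_6.png

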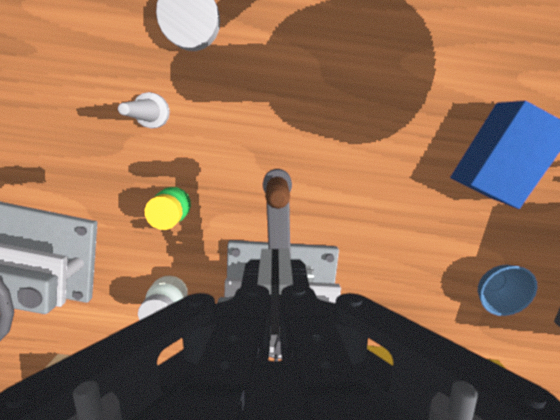

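The wrist view shows the knob at (277,193) on the handle, with the thumb hidden behind the fingers. The knob is at about (0.461,0.128). I shift beside the thumb, on its counter-clockwise side, to see it.

Emit:
jog_arm([
  [0,0,0,-35,-30,0,0],
  [0,0,0,-69,-55,0,0],
  [0,0,0,-69,-55,0,0],
  [0,0,0,-69,-55,0,0],
])

```text
t: 3.42
eef_pos: [0.5427, 0.0772, 0.2889]
tool_rot: [-0.001, -0.064, 0.998, 0.0]
contact_force: [-0.5, 0.6, 0.2]
gripper_width: 0.001
grasp_force: 0.0
```

```bash
python3 - <<'E'
from h import *
o=bot.get_obs();print(o["t"],o["eef_pos"])
loc("wrist")
E
ls pics
```

```text
3.425 [0.54272628 0.07723724 0.28892325]
wrist press 0.67 [318. 238.] [0.6319 0.153  0.    ]
c1.png
scene_1.png
scene_8.png
side_2.png
side_7.png
wrist_3.png
wrist_6.png
wrist_9.png
```

View pics/wrist_9.png

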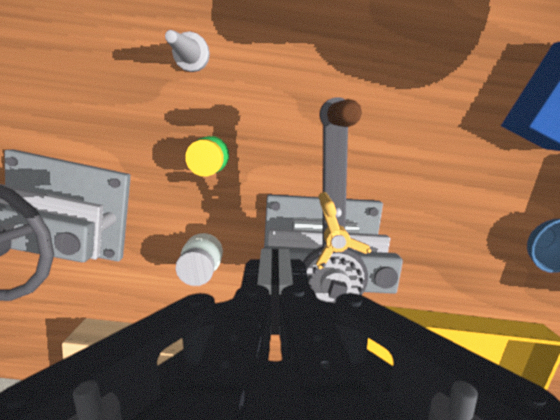

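The wrist view shows the thumb tab at about (326,203), the pawl pivot at (339,240) and the knob top at (345,112). The base front corners are at (267,196) and (382,202).

```bash
python3 - <<'E'
from h import *
o=bot.get_obs();p=bot.read_camera("wrist");T=Tw(o,p)
for n,xy,z in(("thumb",(326,202),.165),("knobtop",(346,112),.177),("pivot",(339,240),.14),("c",(267,196),.015),("c",(382,202),.015)):
    print(n,np.round(at_z(p,xy,z,T),4))
E
```

```text
thumb [0.537  0.1232 0.165 ]
knobtop [0.4612 0.1236 0.177 ]
pivot [0.5799 0.1478 0.14  ]
c [0.5756 0.0725 0.015 ]
c [0.5637 0.2293 0.015 ]
```

Emit:
jog_arm([
  [0,0,0,0,0,50,0],
  [0,0,0,0,0,100,0],
  [0,0,0,0,0,137,0],
  [0,0,0,0,8,137,0],
  [0,0,0,0,16,137,0],
  [0,0,0,0,22,137,0],
  [0,0,0,0,26,137,0],
  [0,0,0,0,30,137,0],
  [0,0,0,0,34,137,0],
])

```text
t: 4.8
eef_pos: [0.5389, 0.1104, 0.1525]
tool_rot: [-0.0, -0.063, 0.998, -0.0]
contact_force: [-0.1, -1.7, 0.4]
gripper_width: 0.0
grasp_force: 0.5
```

Emit:
jog_arm([
  [0,0,0,0,4,0,0],
  [0,0,0,0,8,0,0],
])

```text
t: 5.05
eef_pos: [0.538, 0.1189, 0.1522]
tool_rot: [0.0, -0.064, 0.998, 0.0]
contact_force: [0.2, -0.2, 0.4]
gripper_width: -0.004
grasp_force: 0.1
```

Emit:
jog_arm([
  [0,0,0,0,3,0,0],
  [0,0,0,0,6,0,0],
])

```text
t: 5.3
eef_pos: [0.5373, 0.1249, 0.1523]
tool_rot: [0.0, -0.064, 0.998, 0.0]
contact_force: [-0.4, 0.5, -0.5]
gripper_width: -0.001
grasp_force: 0.0
```

```bash
python3 - <<'E'
from h import *
o=bot.get_obs();print(o["t"],o["eef_pos"],o["contact_force"])
loc("side");loc("scene")
E
ls -t pics|head -2
```

```text
5.3 [0.53731877 0.12485324 0.15232054] [-0.43945292  0.50597405 -0.52732365]
side press 0.98 [341. 327.] [0.6356 0.1564 0.    ]
scene_12.png
side_11.png
```

The force rose to 1.7 N and then vanished, as it would if the pawl snapped over. I back off, go up and check.

Emit:
jog_arm([
  [0,0,0,0,-15,0,0],
  [0,0,0,0,-30,-40,0],
  [0,0,0,0,-45,-90,0],
  [0,0,0,20,-50,-130,0],
  [0,0,0,20,-50,-130,0],
  [0,0,0,20,-50,-130,0],
])

```text
t: 6.45
eef_pos: [0.5235, 0.0717, 0.2819]
tool_rot: [-0.0, -0.063, 0.998, 0.0]
contact_force: [-0.1, 0.8, -0.9]
gripper_width: -0.002
grasp_force: 0.0
```

```bash
python3 - <<'E'
from h import *
o=bot.get_obs();print(o["t"],o["eef_pos"])
loc("wrist")
E
ls -t pics|head -1
```

```text
6.45 [0.52350143 0.0716992  0.28186602]
wrist press 0.62 [321. 254.] [0.6339 0.1555 0.    ]
wrist knob 0.94 [348. 140.] [0.4633 0.1268 0.155 ]
wrist thumb 0.78 [357. 228.] [0.5371 0.1478 0.16  ]
wrist_13.png
```

View pics/wrist_13.png

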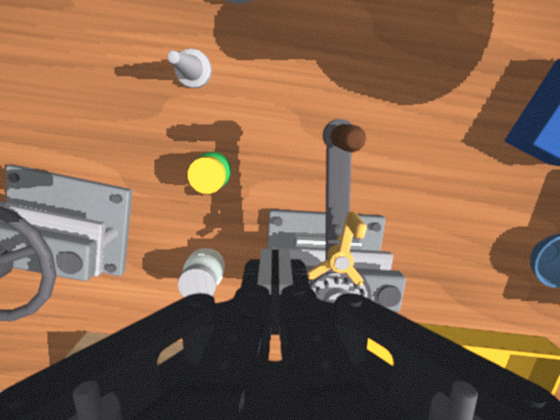

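The thumb now shows at (357,228), on the clockwise side, so the pawl is flipped. Next I grip the knob at (0.4625,0.1275).

Emit:
jog_arm([
  [0,0,0,27,32,0,60],
  [0,0,0,53,63,0,60],
  [0,0,0,53,63,0,60],
  [0,0,0,53,63,50,60],
  [0,0,0,53,63,100,60],
  [0,0,0,53,63,142,60],
  [0,0,0,53,63,142,60],
  [0,0,0,53,63,142,15],
  [0,0,0,53,63,142,15],
  [0,0,0,53,63,142,15],
], grip_force=25)

```text
t: 7.9
eef_pos: [0.4646, 0.1283, 0.1421]
tool_rot: [0.002, -0.063, 0.998, 0.001]
contact_force: [-0.2, -1.4, 7.6]
gripper_width: 0.247
grasp_force: 24.5
```

Emit:
jog_arm([
  [0,0,0,0,0,0,15],
  [0,0,0,0,0,0,15],
  [0,0,0,0,0,0,15],
])

```text
t: 8.28
eef_pos: [0.4646, 0.1283, 0.1421]
tool_rot: [0.002, -0.063, 0.998, 0.001]
contact_force: [0.5, -0.4, 6.6]
gripper_width: 0.246
grasp_force: 24.5
```

Emit:
jog_arm([
  [0,0,0.05,-0.2,8.8,0,15],
  [0,0,0.1,-0.5,17.5,0,15],
  [0,0,0.15,-1.4,26.2,0,15],
  [0,0,0.2,-2.7,35,0,15],
  [0,0,0.3,-6.6,52,0,15],
  [0,0,0.4,-12.2,68.4,0,15],
  [0,0,0.5,-19.5,84.4,0,15],
  [0,0,0.6,-28.3,99.5,0,15],
  [0,0,0.6,-28.3,99.5,0,15],
])

```text
t: 9.4
eef_pos: [0.4806, 0.2309, 0.142]
tool_rot: [0.002, 0.235, 0.972, 0.001]
contact_force: [-0.4, -3.4, 8.3]
gripper_width: 0.247
grasp_force: 25.4
```

```bash
python3 - <<'E'
from h import *
o=bot.get_obs();print(o["t"],o["eef_pos"],o["contact_force"],o["q"])
Rm=R.from_quat(np.roll(o["tool_rot"],-1)).as_matrix()
d=o["eef_pos"][:2]-np.array([.634,.154]);print(np.hypot(*d),np.arctan2(-d[1],-d[0]),np.arctan2(-Rm[1,0],-Rm[0,0]))
loc("scene")
E
ls -t pics|head -1
```

```text
9.4 [0.48059529 0.23091096 0.14204869] [-0.35534282 -3.40622974  8.25632504] [-0.897503    0.37153178  0.41123549  2.00358239 -0.20226503  0.80174524
  0.72648943]
0.17160507131752697 -0.4647348984782104 -0.4739217270457575
scene press 0.94 [200. 216.] [0.6323 0.148  0.    ]
scene knob 0.81 [156. 286.] [0.4802 0.2373 0.155 ]
scene thumb 0.9 [162. 239.] [0.5549 0.207  0.16  ]
scene_14.png
```

Emit:
jog_arm([
  [0,0,0.05,-0.2,8.7,0,15],
  [0,0,0.1,-0.9,17.5,0,15],
  [0,0,0.1,-0.9,17.5,0,15],
])

```text
t: 9.98
eef_pos: [0.4887, 0.2454, 0.1421]
tool_rot: [0.001, 0.283, 0.959, 0.001]
contact_force: [-0.7, -2.9, 8.2]
gripper_width: 0.248
grasp_force: 25.4
```

Emit:
jog_arm([
  [0,0,0.03,0,5,0,15],
  [0,0,0.05,-0.2,8.7,0,15],
  [0,0,0.05,-0.2,8.7,0,15],
])

```text
t: 10.35
eef_pos: [0.4909, 0.2487, 0.1419]
tool_rot: [-0.002, 0.307, 0.952, -0.003]
contact_force: [-9.1, -13.5, 20.5]
gripper_width: 0.247
grasp_force: 26.9
```

The handle stop is reached at world angle +0.585. That gives a press yaw of about 0.065, which agrees with the wrist view. Swing back.

Emit:
jog_arm([
  [0,0,-0.127,-1.4,-22.2,0,15],
  [0,0,-0.254,-5.6,-44,0,15],
  [0,0,-0.381,-12.6,-65.1,0,15],
  [0,0,-0.508,-22.1,-85.1,0,15],
  [0,0,-0.635,-34.2,-103.8,0,15],
  [0,0,-0.762,-48.4,-120.8,0,15],
  [0,0,-0.889,-64.7,-135.9,0,15],
  [0,0,-1.016,-82.7,-148.8,0,15],
  [0,0,-1.143,-102.4,-159.3,0,15],
  [0,0,-1.27,-123.1,-167.1,0,15],
])

```text
t: 11.6
eef_pos: [0.4994, 0.0478, 0.1422]
tool_rot: [0.005, -0.321, 0.947, 0.0]
contact_force: [11.7, 10.5, -9.4]
gripper_width: 0.246
grasp_force: 25.2
```

Emit:
jog_arm([
  [0,0,0,0,0,0,15],
  [0,0,0,0,0,0,15],
])

```text
t: 11.85
eef_pos: [0.4995, 0.0477, 0.1422]
tool_rot: [0.005, -0.319, 0.948, 0.0]
contact_force: [9.5, 6.9, -6.1]
gripper_width: 0.245
grasp_force: 27.1
```

```bash
cat > s.py <<'E'
from h import *
o=bot.get_obs();print(o["t"],o["eef_pos"],o["contact_force"],o["q"])
Rm=R.from_quat(np.roll(o["tool_rot"],-1)).as_matrix()
d=o["eef_pos"][:2]-np.array([.634,.154]);print(np.hypot(*d),"a",np.arctan2(-d[1],-d[0])*-1+.065,"tool",-np.arctan2(-Rm[1,0],-Rm[0,0])+.065)
loc("scene")
E
python3 s.py;ls -t pics|head -1
```

```text
11.85 [0.49952458 0.0477207  0.14217178] [ 9.46116957  6.91585634 -6.12229277] [-0.41808101  0.30529333  0.2373574   2.06975717 -0.1043139   0.76665484
  2.10279092]
0.17140282101179033 a -0.6038136929040392 tool -0.5838303012561661
scene press 0.65 [197. 217.] [0.6324 0.1531 0.    ]
scene thumb 0.67 [219. 221.] [0.5531 0.1033 0.16  ]
scene_15.png
```

Emit:
jog_arm([
  [0,0,-0.04,-2,-7,0,15],
  [0,0,-0.04,-2,-7,0,15],
  [0,0,0.09,-2.7,15.5,0,15],
  [0,0,0.22,-6.2,37.8,0,15],
  [0,0,0.35,-12.5,59.3,0,15],
  [0,0,0.48,-21.5,80,0,15],
  [0,0,0.61,-33,99,0,15],
  [0,0,0.74,-47.3,116.7,0,15],
  [0,0,0.87,-63.5,132.2,0,15],
  [0,0,0.87,-63.5,132.2,0,15],
])

```text
t: 13.3
eef_pos: [0.4664, 0.1907, 0.142]
tool_rot: [0.001, 0.111, 0.994, 0.001]
contact_force: [-5.0, -1.4, 12.1]
gripper_width: 0.245
grasp_force: 28.8
```

```bash
python3 s.py
```

```text
13.3 [0.46643229 0.19067413 0.14199848] [-4.96412563 -1.42490309 12.09295592] [-0.81381965  0.32130883  0.36375089  2.06567367 -0.16166649  0.77884854
  0.99639946]
0.17153404559248941 a 0.280464171985107 tool 0.28752926446408567
scene press 0.7 [197. 219.] [0.6293 0.1553 0.    ]
scene thumb 0.79 [175. 241.] [0.5436 0.1861 0.16  ]
```

Emit:
jog_arm([
  [0,0,0.05,0.5,8.6,0,15],
  [0,0,0.1,0,17.2,0,15],
  [0,0,0.15,-1,25.7,0,15],
  [0,0,0.2,-2.5,34.2,0,15],
])

```text
t: 14.0
eef_pos: [0.4761, 0.2212, 0.142]
tool_rot: [0.0, 0.211, 0.978, 0.0]
contact_force: [-3.3, -5.4, 12.3]
gripper_width: 0.243
grasp_force: 28.7
```

Emit:
jog_arm([
  [0,0,0.05,-0.2,8.6,0,15],
  [0,0,0.1,-0.9,17.2,0,15],
  [0,0,0.13,-1.5,22.3,0,15],
  [0,0,0.15,-2,25.7,0,15],
])

```text
t: 14.5
eef_pos: [0.4879, 0.2443, 0.142]
tool_rot: [-0.0, 0.283, 0.959, 0.0]
contact_force: [-4.7, -2.6, 12.6]
gripper_width: 0.245
grasp_force: 28.8
```

```bash
python3 s.py; ls -t pics|head -1
```

```text
14.5 [0.48791682 0.24427269 0.1420034 ] [-4.66842623 -2.60762231 12.60356104] [-0.9185151   0.3952947   0.42790065  1.97313014 -0.22199247  0.81831844
  0.63043694]
0.17172493681529324 a 0.6185165285181204 tool 0.6383479607897502
scene press 0.72 [198. 218.] [0.6285 0.1522 0.    ]
scene knob 0.68 [147. 283.] [0.4899 0.2504 0.155 ]
scene thumb 0.73 [158. 236.] [0.5618 0.211  0.16  ]
scene_17.png
```

Emit:
jog_arm([
  [0,0,-0.125,-1.3,-21.4,0,15],
  [0,0,-0.25,-5.3,-42.6,0,15],
  [0,0,-0.375,-12,-63,0,15],
  [0,0,-0.5,-21.1,-82.5,0,15],
  [0,0,-0.625,-32.5,-100.6,0,15],
  [0,0,-0.75,-46.1,-117.2,0,15],
  [0,0,-0.875,-61.7,-132,0,15],
  [0,0,-1,-79.1,-144.7,0,15],
  [0,0,-1.125,-97.8,-155.2,0,15],
  [0,0,-1.25,-117.8,-163.2,0,15],
])

```text
t: 15.95
eef_pos: [0.5019, 0.0447, 0.1421]
tool_rot: [0.004, -0.334, 0.942, 0.0]
contact_force: [7.7, 6.2, -3.4]
gripper_width: 0.246
grasp_force: 27.4
```

Emit:
jog_arm([
  [0,0,-0.01,0,-2,0,15],
  [0,0,-0.01,0,-2,0,15],
])

```text
t: 16.2
eef_pos: [0.5035, 0.0429, 0.1421]
tool_rot: [0.004, -0.337, 0.942, -0.0]
contact_force: [7.4, 2.7, -0.9]
gripper_width: 0.247
grasp_force: 27.6
```

```bash
python3 s.py; ls -t pics|head -1
```

```text
16.2 [0.503483   0.04290768 0.14213834] [ 7.37086472  2.73640346 -0.85656963] [-0.39965275  0.31165417  0.22891092  2.05969639 -0.10105223  0.77247917
  2.14871837]
0.17139483977352524 a -0.6401736290310258 tool -0.6224119432888158
scene press 0.63 [197. 217.] [0.6324 0.1533 0.    ]
scene thumb 0.52 [221. 221.] [0.5516 0.1006 0.16  ]
scene_18.png
```

Before the final drive I compare the screw head's turn across the pictures taken so far.

```bash
python3 - <<'E'
import cv2,numpy as np
t=[cv2.resize(cv2.imread(f"pics/scene_{n}.png")[165:240,135:235],(400,300),interpolation=cv2.INTER_CUBIC) for n in (1,15,17,18)]
cv2.imwrite("pics/cmp.png",np.vstack([np.hstack(t[:2]),np.hstack(t[2:])]))
E
```

```text
(no output)
```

View pics/cmp.png

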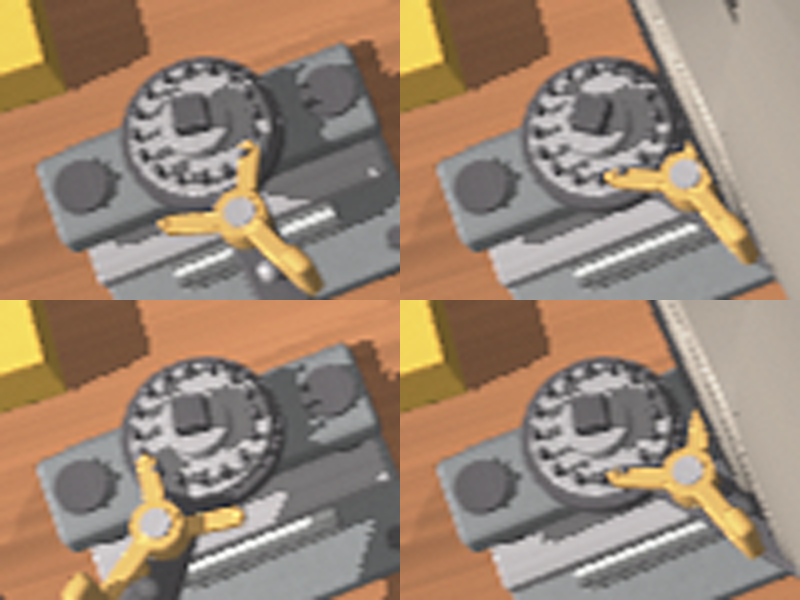

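The square screw head turned about 30° on drive 1 and about 60° on drive 2, roughly 1.57 rad in total. So 0.2–0.75 rad remains, plus ratchet slack. I now drive gently and watch the force.

Emit:
jog_arm([
  [0,0,0.06,-1.3,10.3,0,15],
  [0,0,0.12,-2.2,20.6,0,15],
  [0,0,0.18,-3.8,30.8,0,15],
  [0,0,0.24,-5.9,40.9,0,15],
])

```text
t: 16.9
eef_pos: [0.4811, 0.0766, 0.1421]
tool_rot: [0.003, -0.22, 0.975, -0.001]
contact_force: [4.7, -3.5, 3.1]
gripper_width: 0.242
grasp_force: 27.9
```

Emit:
jog_arm([
  [0,0,0.03,-0.1,5.2,0,15],
  [0,0,0.06,-0.3,10.3,0,15],
])

```text
t: 17.15
eef_pos: [0.4767, 0.0858, 0.1421]
tool_rot: [0.003, -0.192, 0.981, -0.001]
contact_force: [3.9, -3.4, 3.4]
gripper_width: 0.25
grasp_force: 28.0
```

```bash
cat > f.py <<'E'
from h import *
o=bot.get_obs()
d=o["eef_pos"][:2]-np.array([.634,.154]);u=d/np.hypot(*d);v=np.array([u[1],-u[0]])
Rm=R.from_quat(np.roll(o["tool_rot"],-1)).as_matrix()
f=o["contact_force"][:2];print(o["t"],"a",.065-np.arctan2(-d[1],-d[0]),"tool",.065-np.arctan2(-Rm[1,0],-Rm[0,0]),"rad",f@u,"tan",f@v,"r",np.hypot(*d))
E
python3 f.py
```

```text
17.15 a -0.3441400074934461 tool -0.3204917791115271 rad -2.211473486852708 tan -4.616334796751629 r 0.1714145016343914
```

Emit:
jog_arm([
  [0,0,0.03,-0.1,5.2,0,15],
  [0,0,0.06,-0.3,10.3,0,15],
])

```text
t: 17.4
eef_pos: [0.4729, 0.0953, 0.1421]
tool_rot: [0.002, -0.162, 0.987, -0.0]
contact_force: [3.1, -4.0, 4.7]
gripper_width: 0.244
grasp_force: 28.1
```

Emit:
jog_arm([
  [0,0,0.025,-0.1,4.3,0,15],
  [0,0,0.05,-0.2,8.6,0,15],
])

```text
t: 17.65
eef_pos: [0.4702, 0.1034, 0.142]
tool_rot: [0.002, -0.137, 0.991, -0.0]
contact_force: [3.0, -4.4, 6.4]
gripper_width: 0.244
grasp_force: 28.2
```

Emit:
jog_arm([
  [0,0,0.025,-0.1,4.3,0,15],
  [0,0,0.05,-0.2,8.6,0,15],
])

```text
t: 17.9
eef_pos: [0.4679, 0.1117, 0.142]
tool_rot: [0.002, -0.112, 0.994, -0.0]
contact_force: [1.0, -4.6, 7.1]
gripper_width: 0.243
grasp_force: 28.3
```

Emit:
jog_arm([
  [0,0,0.025,-0.1,4.3,0,15],
  [0,0,0.05,-0.2,8.6,0,15],
])

```text
t: 18.15
eef_pos: [0.466, 0.12, 0.142]
tool_rot: [0.002, -0.088, 0.996, -0.0]
contact_force: [1.6, -7.1, 7.5]
gripper_width: 0.244
grasp_force: 28.4
```

Emit:
jog_arm([
  [0,0,0.025,-0.1,4.3,0,15],
  [0,0,0.05,-0.2,8.6,0,15],
])

```text
t: 18.4
eef_pos: [0.4646, 0.1275, 0.142]
tool_rot: [0.002, -0.062, 0.998, -0.001]
contact_force: [1.1, -8.7, 8.9]
gripper_width: 0.245
grasp_force: 28.6
```

Emit:
jog_arm([
  [0,0,0.025,-0.1,4.3,0,15],
  [0,0,0.05,-0.2,8.6,0,15],
])

```text
t: 18.65
eef_pos: [0.4635, 0.1351, 0.1419]
tool_rot: [0.001, -0.037, 0.999, -0.001]
contact_force: [0.1, -11.7, 11.6]
gripper_width: 0.249
grasp_force: 28.8
```

```bash
python3 f.py
```

```text
18.65 a -0.045510332109547455 tool -0.009635435391865024 rad 1.203683285204259 tan -11.597316404345912 r 0.17155025197536086
```

Emit:
jog_arm([
  [0,0,0.01,0,2.5,0,15],
  [0,0,0.02,0,5,0,15],
])

```text
t: 18.9
eef_pos: [0.463, 0.1394, 0.1419]
tool_rot: [0.001, -0.027, 1.0, -0.002]
contact_force: [0.3, -13.7, 11.1]
gripper_width: 0.245
grasp_force: 29.0
```

```bash
python3 f.py
```

```text
18.9 a -0.020238574496141068 tool 0.010469965272921933 rad 0.9182889888337261 tan -13.716400312680856 r 0.17159931035180478
```

Emit:
jog_arm([
  [0,0,0.01,0,2,0,15],
  [0,0,0.02,0,4,0,15],
  [0,0,0.02,0,4,0,15],
])

```text
t: 19.27
eef_pos: [0.4627, 0.147, 0.142]
tool_rot: [0.001, -0.018, 1.0, 0.001]
contact_force: [-0.8, -2.4, 8.5]
gripper_width: 0.244
grasp_force: 28.5
```

```bash
python3 f.py; python3 -c "
from h import *
loc('scene');loc('side')"; ls -t pics|head -2
```

```text
19.275 a 0.023937775845144914 tool 0.029100829458587135 rad 0.9410850630352375 tan -2.4074256919722763 r 0.17146716563979508
scene press 0.96 [198. 218.] [0.6293 0.1511 0.    ]
side press 0.94 [340. 325.] [0.6338 0.1543 0.    ]
side knob 0.77 [397. 217.] [0.4537 0.1519 0.155 ]
side thumb 0.78 [382. 264.] [0.5395 0.1609 0.16  ]
side_20.png
scene_19.png
```

Emit:
jog_arm([
  [0,0,0.025,-0.1,4.3,0,15],
  [0,0,0.05,-0.2,8.6,0,15],
])

```text
t: 19.92
eef_pos: [0.4625, 0.1554, 0.142]
tool_rot: [0.001, 0.008, 1.0, 0.001]
contact_force: [-1.6, -1.3, 8.6]
gripper_width: 0.245
grasp_force: 28.5
```

Emit:
jog_arm([
  [0,0,0.025,-0.1,4.3,0,15],
  [0,0,0.05,-0.2,8.6,0,15],
])

```text
t: 20.18
eef_pos: [0.4629, 0.1641, 0.142]
tool_rot: [0.001, 0.032, 0.999, 0.001]
contact_force: [-0.8, -2.2, 9.0]
gripper_width: 0.245
grasp_force: 28.5
```

```bash
python3 f.py
```

```text
20.175 a 0.12411982523364945 tool 0.13000275127903743 rad 0.7023115835517162 tan -2.2127935453062095 r 0.17144767636894062
```

```bash
python3 - <<'E'
from h import *
p=bot.read_camera("scene");save(p,"s_now");q=bot.read_camera("side");save(q,"d_now")
f=lambda n:cv2.resize(cv2.imread(f"pics/{n}.png")[165:240,135:235],(400,300),interpolation=cv2.INTER_CUBIC)
g=lambda n:cv2.resize(cv2.imread(f"pics/{n}.png")[280:370,290:410],(400,300),interpolation=cv2.INTER_CUBIC)
cv2.imwrite("pics/cmp2.png",np.vstack([np.hstack([f("scene_18"),f("scene_19")]),np.hstack([f("s_now"),g("d_now")])]))
E
```

```text
(no output)
```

View pics/cmp2.png

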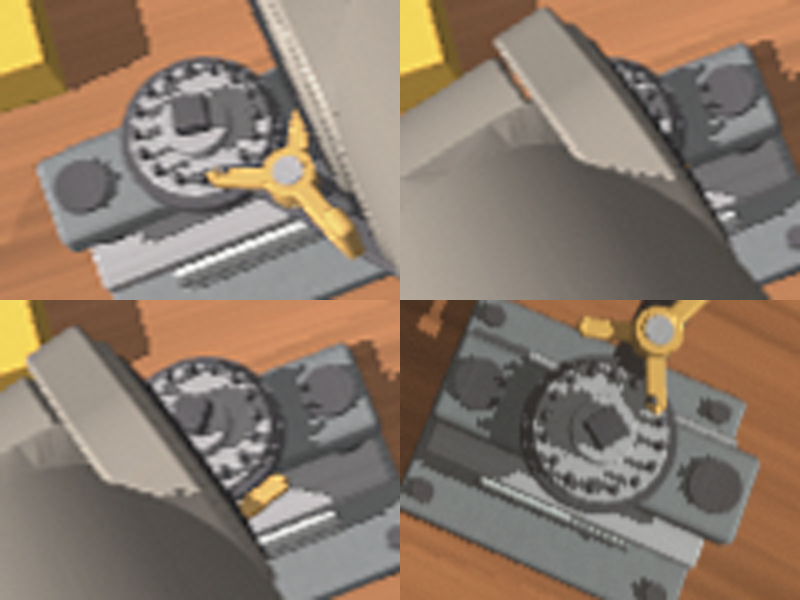

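The screw head turned a further ~30° on this drive, and the pawl still engages. Continue.

Emit:
jog_arm([
  [0,0,0.025,-0.1,4.3,0,15],
  [0,0,0.05,-0.2,8.6,0,15],
])

```text
t: 20.52
eef_pos: [0.4635, 0.1726, 0.142]
tool_rot: [0.001, 0.057, 0.998, 0.001]
contact_force: [-0.5, -3.0, 10.0]
gripper_width: 0.241
grasp_force: 28.5
```

Emit:
jog_arm([
  [0,0,0.02,-0.1,3.4,0,15],
  [0,0,0.04,-0.1,6.9,0,15],
])

```text
t: 20.78
eef_pos: [0.4643, 0.1791, 0.142]
tool_rot: [0.001, 0.077, 0.997, 0.0]
contact_force: [-0.7, -4.7, 10.3]
gripper_width: 0.245
grasp_force: 28.6
```

Emit:
jog_arm([
  [0,0,0.02,-0.1,3.4,0,15],
  [0,0,0.04,-0.1,6.9,0,15],
])

```text
t: 21.02
eef_pos: [0.4653, 0.1852, 0.142]
tool_rot: [0.001, 0.097, 0.995, -0.0]
contact_force: [-1.8, -6.1, 11.0]
gripper_width: 0.251
grasp_force: 28.8
```

Emit:
jog_arm([
  [0,0,0.02,-0.1,3.4,0,15],
  [0,0,0.04,-0.1,6.9,0,15],
])

```text
t: 21.28
eef_pos: [0.4665, 0.1913, 0.142]
tool_rot: [0.0, 0.117, 0.993, -0.001]
contact_force: [-2.5, -8.5, 13.8]
gripper_width: 0.243
grasp_force: 29.0
```

```bash
python3 f.py
```

```text
21.275 a 0.2839284642386817 tool 0.3003266874523793 rad 0.5749267567935873 tan -8.801720452979273 r 0.17161500451328665
```

Emit:
jog_arm([
  [0,0,0.02,-0.1,3.4,0,15],
  [0,0,0.04,-0.1,6.9,0,15],
  [0,0,0.04,-0.1,6.9,0,15],
])

```text
t: 21.65
eef_pos: [0.468, 0.1977, 0.1419]
tool_rot: [0.0, 0.137, 0.991, -0.001]
contact_force: [-4.3, -7.7, 14.0]
gripper_width: 0.247
grasp_force: 29.0
```

```bash
python3 f.py
```

```text
21.65 a 0.3222523099139635 tool 0.3398670966757833 rad 2.233893257930188 tan -8.529786150497339 r 0.17164368125106788
```

Emit:
jog_arm([
  [0,0,0.02,-0.1,3.4,0,15],
  [0,0,0.04,-0.1,6.9,0,15],
  [0,0,0.04,-0.1,6.9,0,15],
])

```text
t: 22.02
eef_pos: [0.4696, 0.2036, 0.1419]
tool_rot: [-0.0, 0.157, 0.988, -0.001]
contact_force: [-4.5, -9.7, 15.6]
gripper_width: 0.25
grasp_force: 29.3
```

```bash
python3 f.py
```

```text
22.025 a 0.3582262519742997 tool 0.3800260422081841 rad 1.474894746050442 tan -10.550596397454232 r 0.1716954927397588
```

Emit:
jog_arm([
  [0,0,0.02,-0.1,3.4,0,15],
  [0,0,0.04,-0.1,6.9,0,15],
  [0,0,0.04,-0.1,6.9,0,15],
])

```text
t: 22.4
eef_pos: [0.4729, 0.2131, 0.1421]
tool_rot: [0.001, 0.176, 0.984, 0.001]
contact_force: [-0.2, -3.1, 7.4]
gripper_width: 0.245
grasp_force: 28.4
```

```bash
python3 f.py
```

```text
22.4 a 0.41696597185486756 tool 0.4192363255010653 rad -0.9143732051146513 tan -3.0134613117543596 r 0.1715687039502207
```

The force ramps and releases 0.39 rad apart. I need to see whether the screw is still turning, so I compare rectified views of the screw head in the side camera.

```bash
python3 - <<'E'
from h import *
q=bot.read_camera("side");save(q,"d_417");p=bot.read_camera("scene");save(p,"s_417")
K=np.array(q["camera_matrix"])
def rect(n,cam,z=.146,h=.045,N=266):
    T=np.linalg.inv(np.array(cam["T"]))
    W=np.array([[-h,h],[h,h],[h,-h],[-h,-h]])  # world x right,y up => top view with y up
    P=np.c_[W+[.634,.154],np.full(4,z)]@T[:3,:3].T+T[:3,3]
    uv=P@K.T;uv=(uv[:,:2]/uv[:,2:]).astype(np.float32)
    H=cv2.getPerspectiveTransform(uv,np.float32([[0,0],[N,0],[N,N],[0,N]]))
    K_=cv2.imread(f"pics/{n}.png");return cv2.warpPerspective(K_,H,(N,N),flags=cv2.INTER_CUBIC)
names=["side_2","side_7","side_11","side_20","d_now","d_417"]
t=[rect(n,q) for n in names]
cv2.imwrite("pics/rect.png",np.vstack([np.hstack(t[:3]),np.hstack(t[3:])]))
E
```

```text
(no output)
```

View pics/rect.png

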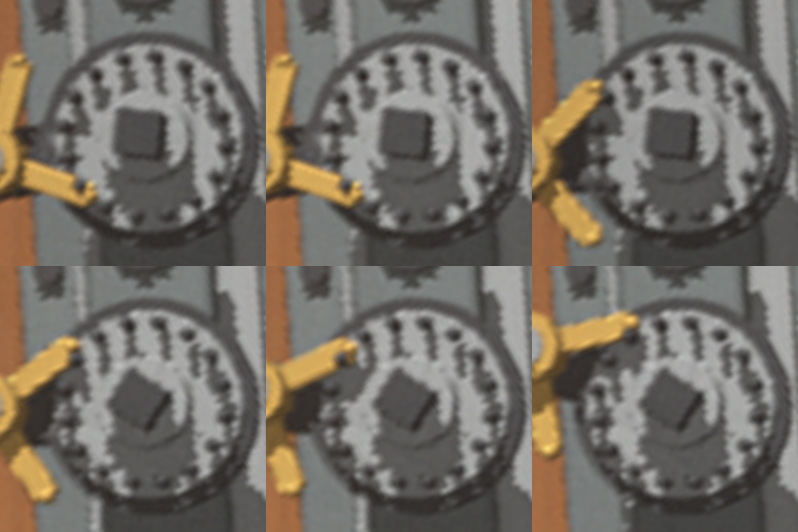

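The screw head is identical in the last three frames (+30°, about 2.09 rad in total). It stalled at the stop while more than 10 N was applied, and the pawl then clicked over a pin. The press is clamped, so I release, retreat and take one check look.

Emit:
jog_arm([
  [0,0,0,0,0,0,60],
  [0,0,0,0,0,0,60],
  [0,0,0,0,0,0,60],
  [0,0,0,0,0,-20,60],
  [0,0,0,0,0,-60,60],
  [0,0,0,0,0,-110,60],
  [0,0,0,0,0,-150,60],
  [0,0,0,10,-50,-150,60],
  [0,0,0,10,-100,-150,60],
  [0,0,0,10,-100,-150,60],
])

```text
t: 23.75
eef_pos: [0.4266, 0.1195, 0.2903]
tool_rot: [-0.0, 0.178, 0.984, 0.0]
contact_force: [0.1, 0.1, 0.5]
gripper_width: 0.707
grasp_force: 0.0
```

Emit:
jog_arm([
  [0,0,0,0,0,0,0],
  [0,0,0,0,0,0,0],
  [0,0,0,0,0,0,0],
  [0,0,0,0,0,0,0],
])

```text
t: 24.25
eef_pos: [0.4278, 0.1233, 0.2901]
tool_rot: [-0.0, 0.175, 0.985, -0.0]
contact_force: [-0.2, -0.2, 1.0]
gripper_width: -0.0
grasp_force: 0.0
```

```bash
python3 - <<'E'
from h import *
o=bot.get_obs();print(o["t"],o["eef_pos"],o["contact_force"])
loc("wrist");p=bot.read_camera("side");save(p,"d_end");p=bot.read_camera("scene");save(p,"s_end")
f=lambda n,b:cv2.resize(cv2.imread(f"pics/{n}.png")[b[0]:b[0]+90,b[1]:b[1]+120],(400,300),interpolation=cv2.INTER_CUBIC)
A=(170,130);B=(275,285)
cv2.imwrite("pics/fin.png",np.vstack([np.hstack([f("scene_1",A),f("s_end",A)]),np.hstack([f("side_2",B),f("d_end",B)])]))
E
```

```text
24.25 [0.42781766 0.12333882 0.29012091] [-0.17151542 -0.19503385  1.00547406]
wrist press 0.8 [341. 289.] [0.6354 0.1565 0.    ]
wrist thumb 0.89 [387. 287.] [0.5466 0.1959 0.16  ]
```

View pics/fin.png

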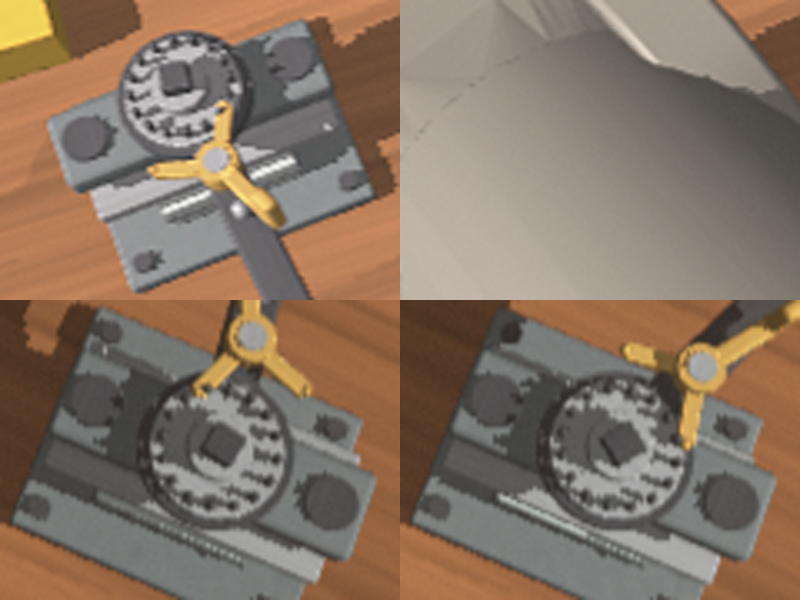

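The final picture (side crops, bottom row) shows the screw head turned relative to the start and the thumb lever still on the clockwise side, lateral offset about +9 mm. The stalled load, 9–14 N, was about twice the load while driving, so I take the platen to be down. The robot is clear of the press.

```bash
python3 -c "
from station import bot
print(bot.hand_in())"
```

```text
the job is handed in; nothing more can be done
None
```

I flipped the pawl to its clockwise side, drove the screw until it stalled after about 2.1 rad, let go of the knob and handed the job in. I take the stall to be the platen down on the mould, judging by the force and the screw head; I did not see the contact itself.

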